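# Hang the rinsed mixing cups on the angled drying pegs

### The arm

A 7-joint arm with a two-finger parallel gripper is mounted at the origin on the work surface. World frame = base frame: x ahead of the robot, y to its left, z up, the work surface at z = 0. Lengths are in m, angles in rad, forces in N, time in s.
With the tool pointing down it reaches from about 0.35 to 0.9 m from the base axis. Payload 19.9 kg.
Tool frame: the origin (TCP) lies between the finger pads; the fingertips stand 19 mm ahead of it and the grasp point (between the pads) is the TCP; z points along the fingers, y is the direction in which the jaws open and shut (so a half turn about z gives the same grasp; the last joint's range is limited). The gripper opens to 94 mm and grips with 3 to 60 N. Pads are 16 mm wide; open, the fingers measure 119 mm over their backs; the gripper's body (75 mm by 177 mm) begins 78 mm behind the grasp point.
Start: joints at [1.105, 0.417, -0.01, 1.614, 0.005, 1.111, -0.053], TCP at [0.257, -0.57, 0.224] pointing down, gripper open.
Joint ranges: [-2.81, 2.81], [-0.39, 2.02], [-1.27, 1.25], [0.06, 2.57], [-1.19, 4.33], [0.19, 2], [-2.82, 2.82]. Speed limits (rad/s): [1.89, 1.89, 2.39, 2.39, 3.01, 3.01, 3.01].

### API

Orientations are given as a 3x3 rotation matrix whose columns are the frame's x, y, z axes.
In Python, from rig import robot gives the robot as it stands. Calls block until the motion is done:
- robot.move_ptp(position, orientation): joint-space move of the TCP to a pose.
- robot.move_linear(position, velocity=0.15, frame=None, threshold=None): straight line of the TCP; frame=None keeps the orientation; velocity is the mean speed in m/s. With threshold (N) it stops when the force on the tool has changed by that much, and returns True; else False.
- robot.goto_joints(angles): joint-space move.
- robot.gripper_to(opening): finger opening in m; the grip force is fixed at half the most; returns when the fingers have stopped.
- robot.pause(seconds).
- robot.ik(position, orientation): joint angles nearest the present ones, or None.
- robot.get_state(): the state.
- robot.grab_frame(name): name is "scene" or "top"; returns the picture (384x512x3 uint8, red, green, blue); there is no depth.
- robot.camera_info(name): a dict with "fx", "fy", "cx", "cy" (pixels), "rvec" (rotation vector, rad) and "tvec" (3), from world to camera coordinates, as OpenCV has them. Camera axes: x right, y down, z forward; pixel columns grow to the right and rows downward; lengths in m; the calibration is good to about 2 mm. A picture is of the moment at which its call begins. camera_info takes no time and is no camera call.
A pose or a line that the arm cannot do raises robot.PlanningError and nothing moves.
- robot.sign_off(): hands the job in, once; it reports no verdict.
The state is a dict: "time": time; "qpos": joint angles; "joint_vel": joint speeds; "effort": joint torques, N m; "ee_pos": TCP position; "tool_rot": TCP orientation; "force": force on the tool from outside, world axes, zero at the start; "moment": the same for the moment, N m; "opening": finger opening in m.
Only numpy, scipy, OpenCV 4.12 (cv2) and the standard library are available. Lean on these libraries where they do the work, as an engineer would, in place of code of your own. Each camera call takes 0.05 s, during which the arm holds its last target. There are 200 camera calls.

### The job

Hang the three rinsed steel mixing cups from the bench mouth-down on the free pegs of the drying stand: the two tall cups on the two free long pegs and the short cup on the short peg, each slid fully home so that its rim sits on the seat at the foot of the peg. Lower them gently, do not drop them, and let go. Leave the cup that already hangs there, the tin, the wooden reel and the box of fittings undisturbed.

Things in the scene. Friction and masses are not known exactly. Their poses are not given: they have to be found in the camera images.
- tall_1_mid (a point): Centre (half-way up, on the axis) of the first tall cup: plain stainless steel beaker, no handle, 120 mm long, standing mouth-down at the start. Outside diameter 60 mm at the closed end, 63 mm near the mouth, 66 mm at the rim; wall 3 mm, bottom 4 mm, inside depth 116 mm. z runs along the cup from mouth to closed end. About 172 g, within a quarter.
- tall_2_mid (a point): Centre (half-way up, on the axis) of the second tall cup, same as the first: plain stainless steel beaker, no handle, 120 mm long, standing mouth-down at the start. Outside diameter 60 mm at the closed end, 63 mm near the mouth, 66 mm at the rim; wall 3 mm, bottom 4 mm, inside depth 116 mm. z runs along the cup from mouth to closed end. About 172 g, within a quarter.
- low_cup_mid (a point): Centre (half-way up, on the axis) of the short cup: plain stainless steel beaker, no handle, 80 mm long, standing mouth-down at the start. Outside diameter 60 mm at the closed end, 63 mm near the mouth, 66 mm at the rim; wall 3 mm, bottom 4 mm, inside depth 76 mm. z runs along the cup from mouth to closed end. About 148 g, within a quarter.
- tall_1_mouth (a point): Centre of the mouth (rim plane) of the first tall cup; same axes as the cup's centre.
- tall_2_mouth (a point): Centre of the mouth (rim plane) of the second tall cup; same axes as the cup's centre.
- low_cup_mouth (a point): Centre of the mouth (rim plane) of the short cup; same axes as the cup's centre.
- tall_1: The first tall cup; origin at its mouth.
- tall_2: The second tall cup; origin at its mouth.
- low_cup: The short cup; origin at its mouth.
- stand: Drying stand: grey drip tray 210 (x) x 440 (y) mm, 16 mm high, origin under its centre, with a low rail (36 mm high) behind the pegs (+x side). The four pegs stand in one row along its y axis, 100 mm apart, in any order; their seats are above the tray's middle line.
- peg_long_a: First long peg: white tapered draining peg 95 mm long, leaning 28 degrees from vertical to the stand's front. Origin at its foot, the centre of its seat (cross of four steel bars, 37 mm long) on which the rim rests, 85 mm above the bench. z runs up the peg to its tip, x to the back, y along the row. Diameter 46 mm at the foot, about 42 mm at three quarters of its length, 18 mm at the tip. Free.
- peg_long_b: Second long peg: white tapered draining peg 95 mm long, leaning 28 degrees from vertical to the stand's front. Origin at its foot, the centre of its seat (cross of four steel bars, 37 mm long) on which the rim rests, 85 mm above the bench. z runs up the peg to its tip, x to the back, y along the row. Diameter 46 mm at the foot, about 42 mm at three quarters of its length, 18 mm at the tip. Free.
- peg_long_c: Third long peg: white tapered draining peg 95 mm long, leaning 28 degrees from vertical to the stand's front. Origin at its foot, the centre of its seat (cross of four steel bars, 37 mm long) on which the rim rests, 85 mm above the bench. z runs up the peg to its tip, x to the back, y along the row. Diameter 46 mm at the foot, about 42 mm at three quarters of its length, 18 mm at the tip. A tall cup already hangs on it: taken.
- peg_short: Short peg: white tapered draining peg 64 mm long, leaning 28 degrees from vertical to the stand's front. Origin at its foot, the centre of its seat (cross of four steel bars, 37 mm long) on which the rim rests, 85 mm above the bench. z runs up the peg to its tip, x to the back, y along the row. Diameter 46 mm at the foot, about 42 mm at three quarters of its length, 18 mm at the tip. Free; for the short cup.
- hung_cup_mid (a point): Centre of the tall cup (120 mm, same as the other tall ones) that already hangs on the third long peg; loose; its highest edge is about 206 mm above the bench; leave alone. z from mouth to closed end.
- hung_cup_mouth (a point): Centre of the mouth (rim plane) of the cup already hung; same axes as the cup's centre.
- hung_cup: The cup already hung; origin at its mouth.
- tin_mid (a point): Centre of a closed metal tin, 76 mm diameter, 115 mm tall, standing among the cups; leave alone.
- reel_mid (a point): Centre of a small wooden cable reel standing on its flange, 92 mm diameter, 70 mm tall, among the cups; leave alone.
- fittings_box_mid (a point): Centre of an open cardboard box of pipe fittings, 110 (x) x 200 (y) x 65 mm, at the far side of the cups; leave alone.
Not all that is in view belongs to the job. Of the things shaped like the part that bears reel_mid, the wooden one is meant.

How it is judged:
By the outcome, as a careful person would: the job done as asked, in the order asked, and still so for the second after the job is handed in, with the robot touching nothing.
It also fails if it takes over 72 s, if anything falls off the work surface, if the arm or the gripper's body presses on something with over 40 N, if the wrist force passes 120 N, or if a joint passes its speed limit or range.

## Working session

There is one attempt and no reset: what is moved stays moved. The work goes in short steps, each a Python script; the robot and the scene stay as the last script left them, time stands still between calls to the robot, and variables do not carry over. Pictures are saved under pics/ and viewed, about 8 in all and at most 12, crops included, and the job is handed in when it is done.

```bash
ls; mkdir -p pics
python3 - <<'E'
from rig import robot
import cv2
for n in("scene","top"):
    cv2.imwrite(f"pics/{n}0.png",cv2.resize(robot.grab_frame(n)[:,:,::-1],(800,600),interpolation=cv2.INTER_CUBIC)); print(robot.camera_info(n))
E
```

```text
pics
{'fx': 495.56310196003045, 'fy': 495.56310196003045, 'cx': 251.92723177594678, 'cy': 186.45136081673127, 'rvec': array([ 1.0107669 ,  2.31748115, -1.12539862]), 'tvec': array([ 0.44783537, -0.13565797,  1.83262142])}
{'fx': 406.88943819047387, 'fy': 406.88943819047387, 'cx': 257.609075522745, 'cy': 194.89718539079828, 'rvec': array([ 2.15950835, -2.21459309,  0.06603663]), 'tvec': array([-0.07574308,  0.59744153,  1.43414597])}
```

View pics/scene0.png

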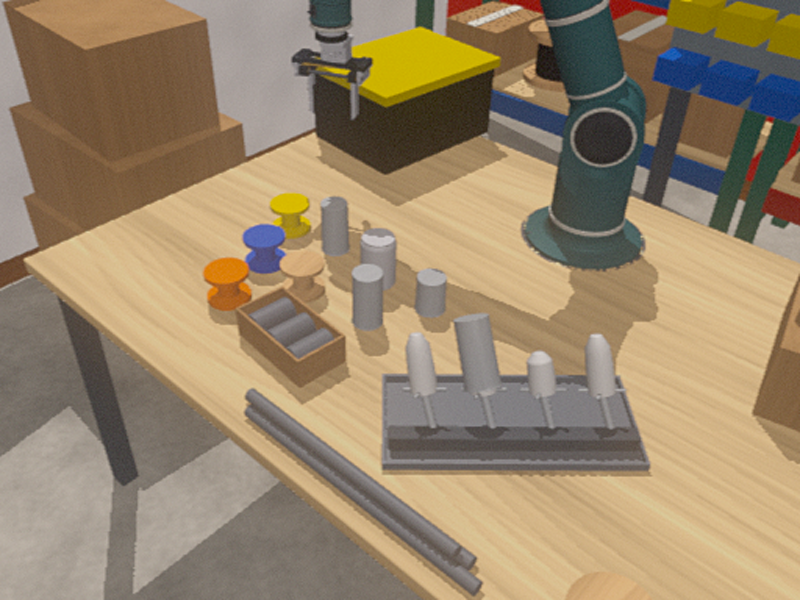

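View pics/top0.png

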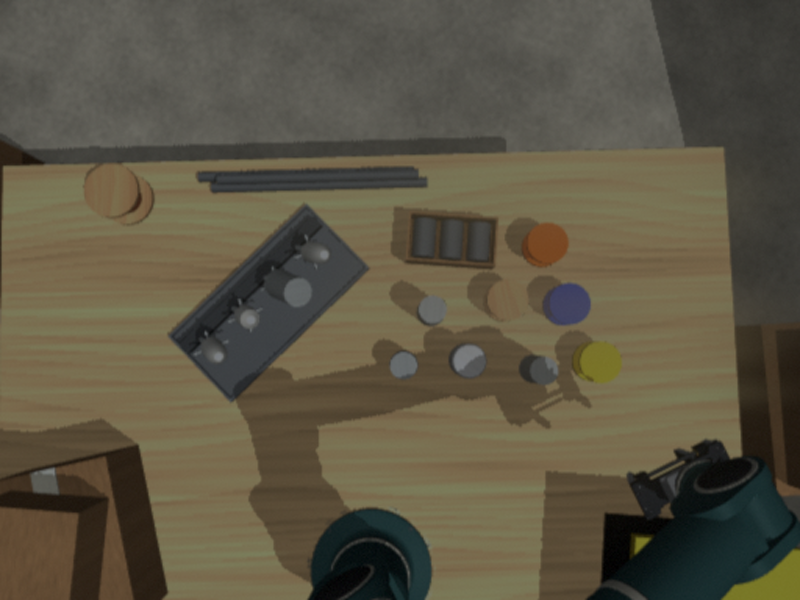

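The top view (800 px scale) shows:
- **Free long pegs:** (313,250) and (213,350).
- **Hung cup:** (295,290).
- **Short peg:** (248,318).
- **Tall cups:** (431,310) and (541,370).
- **Short cup:** (403,364).
- **Tin:** (468,360), with a shiny lid.
- **Wooden reel:** (505,300). The coloured reels are not the one meant.

Next I'll get enlarged crops with a rough model overlay.

```bash
cat > h.py <<'E'
import numpy as np, cv2
from rig import robot
from scipy.optimize import least_squares
def cam(n):
    c=robot.camera_info(n); K=np.array([[c["fx"],0,c["cx"]],[0,c["fy"],c["cy"]],[0,0,1]]); return K,c["rvec"],c["tvec"]
C={n:cam(n) for n in("scene","top")}
def proj(n,P):
    K,r,t=C[n]; return cv2.projectPoints(np.asarray(P,float).reshape(-1,3),r,t,K,None)[0][:,0]
def back(n,uv,z):
    K,r,t=C[n]; R=cv2.Rodrigues(r)[0]; d=R.T@np.linalg.solve(K,[*uv,1]); o=-R.T@t
    return o+d*(z-o[2])/d[2]
def rz(a): return np.array([[np.cos(a),-np.sin(a),0],[np.sin(a),np.cos(a),0],[0,0,1]])
L=np.radians(28)
def ring(c,r,ax=(0,0,1),n=48):
    ax=np.array(ax)/np.linalg.norm(ax); u=np.cross(ax,[0,1,.01]); u/=np.linalg.norm(u); v=np.cross(ax,u)
    a=np.linspace(0,2*np.pi,n)[:,None]; return np.array(c)+r*(np.cos(a)*u+np.sin(a)*v)
def overlay(n,cups,stand,slots,box,s,fn,im=None):
    x0,y0,x1,y1=box
    im=robot.grab_frame(n) if im is None else im
    im=cv2.resize(im[y0:y1,x0:x1,::-1],None,fx=s,fy=s,interpolation=cv2.INTER_CUBIC)
    def dr(P,col):
        q=((proj(n,P)-[x0,y0]+.5)*s-.5); cv2.polylines(im,[np.round(q*8).astype(np.int32)],False,col,1,cv2.LINE_AA,3)
    for x,y,h,rb,rt in cups: dr(ring((x,y,0),rb),(0,255,0)); dr(ring((x,y,h),rt),(0,0,255))
    if stand is not None:
        x,y,a=stand; T=lambda p:np.asarray(p)@rz(a).T+[x,y,0]
        dr(T([[i*.105,j*.22,.016] for i,j in((-1,-1),(1,-1),(1,1),(-1,1),(-1,-1))]),(0,255,255))
        ax=rz(a)@[-np.sin(L),0,np.cos(L)]
        for j,(l,k) in zip((-.15,-.05,.05,.15),slots):
            f=T([0,j,.085])
            if k: dr(ring(f,.033,ax),(0,255,0)); dr(ring(f+.12*ax,.03,ax),(0,0,255))
            else: dr(ring(f,.023,ax),(0,255,0)); dr(ring(f+.75*l*ax,.021,ax),(255,0,255)); dr([f,f+l*ax],(255,0,0))
    cv2.imwrite(fn,im)
E
python3 - <<'E'
from h import *
k=512/800
px=lambda p:(np.array(p)+.5)*k-.5
cor=[back("top",px(p),.016) for p in((306,206),(368,267),(233,400),(170,335))]
# back: edge 306,206-170,335 ; front: 368,267-233,400
c=np.mean(cor,0); xd=(cor[0]+cor[3]-cor[1]-cor[2]); a=np.arctan2(xd[1],xd[0]); print(np.round(cor,3),c,np.degrees(a))
for nm,p,h in(("t1",(431,310),.12),("t2",(541,370),.12),("low",(403,364),.08),("tin",(468,360),.115),("reel",(505,300),.07),("box",(453,240),.065)): print(nm,back("top",px(p),h))
cups=[(*back("top",px(p),h)[:2],h,.033,.03) for p,h in(((431,310),.12),((541,370),.12),((403,364),.08))]
cups+=[(*back("top",px((468,360)),.115)[:2],.115,.038,.038)]
st=(c[0],c[1],a)
# y axis of stand: sign -> slots order
y=rz(a)@[0,1,0]; print("stand +y world",y)
sl=[(.095,0),(.095,1),(.064,0),(.095,0)]
if y[1]<0: sl=sl[::-1]
overlay("top",cups,st,sl,(100,125,370,265),3,"pics/t1.png")
overlay("scene",cups,st,sl,(190,115,430,305),3.3,"pics/s1.png")
E
```

```text
[[ 0.83   0.127  0.016]
 [ 0.685 -0.013  0.016]
 [ 0.389  0.3    0.016]
 [ 0.54   0.443  0.016]] [0.6108849 0.2144658 0.016    ] 43.6848275792064
t1 [ 0.57630454 -0.15067171  0.12      ]
t2 [ 0.44366933 -0.37916197  0.12      ]
low [ 0.46238029 -0.08814388  0.08      ]
tin [ 0.46840495 -0.22636929  0.115     ]
reel [ 0.59698634 -0.31641455  0.07      ]
box [ 0.73411742 -0.20626503  0.065     ]
stand +y world [-0.69069094  0.72315007  0.        ]
```

View pics/t1.png

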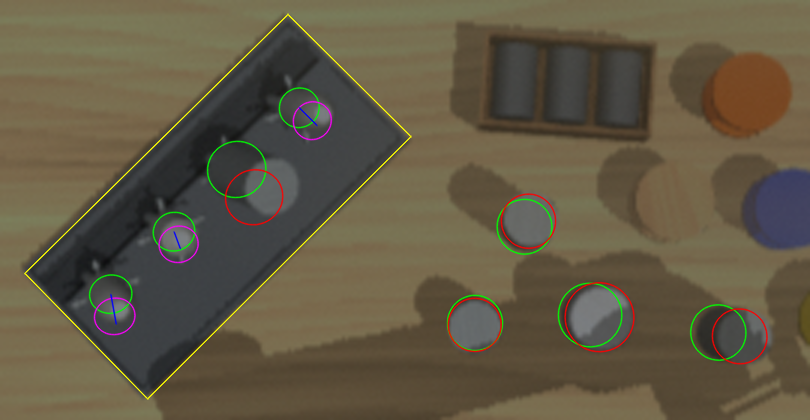

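View pics/s1.png

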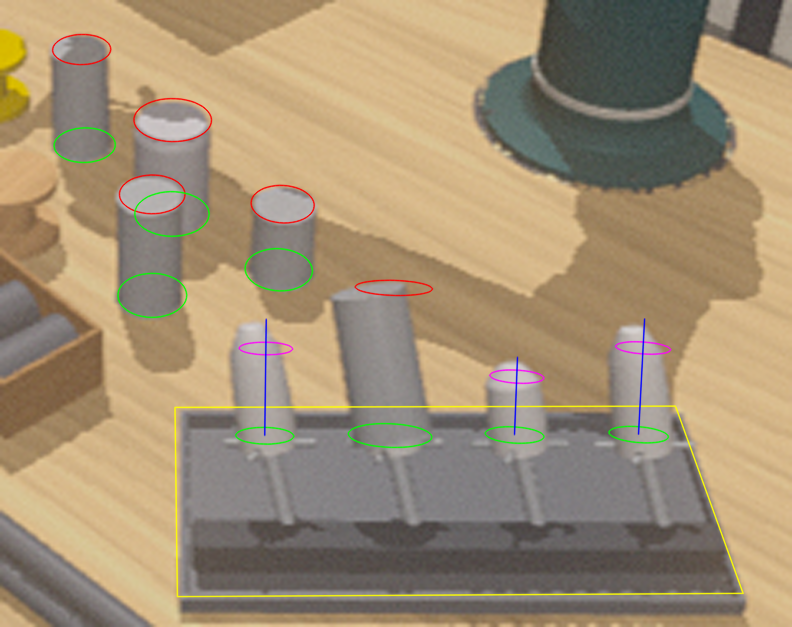

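The cup overlays fit well. The stand outline and seats fit too, but the pegs lean with an extra component along the row, so I'll measure the peg axes directly.

Run:
```python
from h import *
t=robot.grab_frame("top"); s=robot.grab_frame("scene")
def crop(n,im,b,f,g):
    x0,y0,x1,y1=b; c=im[y0:y1,x0:x1,::-1]; c=cv2.resize(c,None,fx=f,fy=f,interpolation=cv2.INTER_CUBIC)
    c=np.clip(c.astype(float)*g,0,255).astype(np.uint8)
    for x in range((x0+9)//10*10,x1,10): cv2.line(c,(int((x-x0+.5)*f),0),(int((x-x0+.5)*f),6),(0,255,255),1); cv2.putText(c,str(x),(int((x-x0+.5)*f)-12,16),0,.35,(0,255,255))
    for y in range((y0+9)//10*10,y1,10): cv2.line(c,(0,int((y-y0+.5)*f)),(6,int((y-y0+.5)*f)),(0,255,255),1); cv2.putText(c,str(y),(8,int((y-y0+.5)*f)+4),0,.35,(0,255,255))
    cv2.imwrite(f"pics/{n}.png",c)
crop("t2",t,(112,140,222,240),6,1.8)
crop("s2",s,(242,190,402,280),5,1.1)
```

```text
(no output)
```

View pics/t2.png

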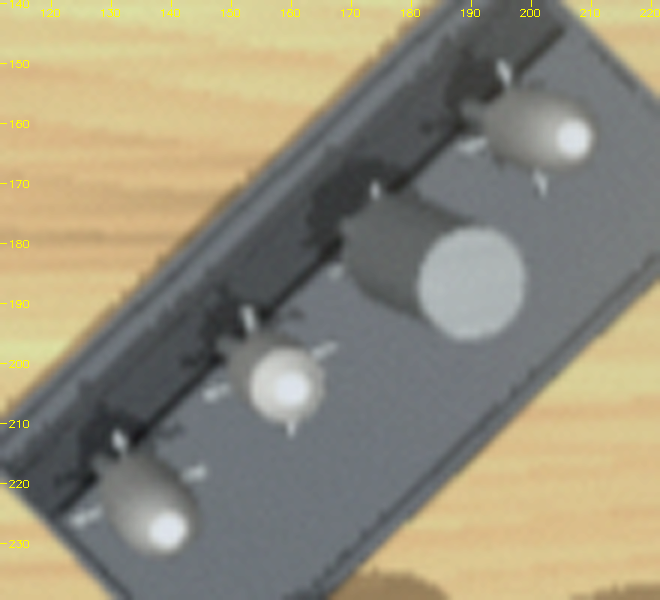

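View pics/s2.png

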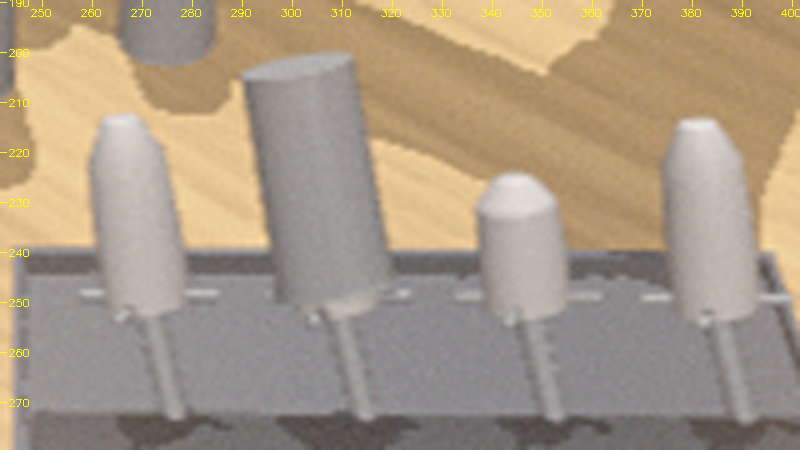

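```bash
cat > fit.py <<'E'
from h import *
# pegs order slots j=-.15..: row from far(right in top/left in scene) to near
tips={"top":[(207,162.3),None,(160,204.3),(139.5,227.5)],"scene":[(266,213.5),None,(345,225.3),(381.2,214.3)]}
feet={"top":[(199,161),None,(157,201.3),(134.5,222)],"scene":[(272,248.6),None,(347.5,249),(385,249)]}
lens=[.095,.12,.064,.095]
# individual triangulation
def tri(a,b):
    def f(P): return np.r_[proj("top",P)[0]-a,proj("scene",P)[0]-b]
    r=least_squares(f,[.6,.2,.1]); return r.x,r.fun
for i in(0,2,3):
    T,e1=tri(tips["top"][i],tips["scene"][i]); F,e2=tri(feet["top"][i],feet["scene"][i]); v=T-F
    print(i,"foot",F.round(4),"tip",T.round(4),"len",np.linalg.norm(v).round(4),"tilt",np.degrees(np.arccos(v[2]/np.linalg.norm(v))).round(1),"az",np.degrees(np.arctan2(-v[1],-v[0])).round(1),np.abs(np.r_[e1,e2]).max().round(2))
T,e=tri((190,186.5),(302,203)); print("hung end",T,e.round(2))
cor=[((306,206),(0,0)),]
def model(p):
    x,y,a,az,tl=p; r=[]
    ax=np.array([-np.sin(tl)*np.cos(az),-np.sin(tl)*np.sin(az),np.cos(tl)])
    for j,i in zip((-.15,-.05,.05,.15),range(4)):
        F=np.array([x,y,.085])+rz(a)@[0,j,0]
        for n in tips:
            if tips[n][i]: r+=[proj(n,F+lens[i]*ax)[0]-tips[n][i],proj(n,F)[0]-feet[n][i]]
    return np.concatenate(r)
s=least_squares(model,[.61,.21,.76,.76,L]); p=s.x
print(p.round(4),np.degrees(p[2:]).round(2),"rms",np.sqrt(np.mean(s.fun**2)),s.fun.round(1))
s2=least_squares(lambda q:model([*q,L]),p[:4]); print(s2.x.round(4),np.degrees(s2.x[2:]),np.sqrt(np.mean(s2.fun**2)))
E
python3 fit.py
```

```text
0 foot [0.712  0.11   0.0783] tip [0.6946 0.0705 0.1658] len 0.0976 tilt 26.2 az 66.2 0.58
2 foot [0.5766 0.2563 0.0789] tip [0.5638 0.2308 0.1388] len 0.0663 tilt 25.5 az 63.3 0.67
3 foot [0.5094 0.3308 0.0814] tip [0.4904 0.29   0.1659] len 0.0958 tilt 28.1 az 65.0 0.34
hung end [0.61545728 0.12417918 0.18431867] [-0.56  0.45 -0.59  0.  ]
[0.6128 0.2215 0.7486 1.1152 0.5051] [42.89 63.9  28.94] rms 0.6694805528479301 [-0.3  0.1 -1.3 -0.6 -0.4 -0.7 -0.8 -1.  -0.5 -0.1 -1.7 -0.2 -0.8 -0.5
 -0.2 -0.9 -0.6  0.2 -0.5 -0.4 -0.2 -0.6  0.1 -0.6]
[0.6125 0.221  0.7485 1.1244] [42.88679905 64.42114422] 0.6815877781393139
```

The three pegs agree on a 28° lean, turned about 21° from the row normal. I'll use that axis. Next are the IK checks.

```bash
cat > plan.py <<'E'
from h import *
az=np.radians(64.5); AX=np.array([-np.sin(L)*np.cos(az),-np.sin(L)*np.sin(az),np.cos(L)])
S0=np.array([.6125,.221,.085]); ROW=rz(np.radians(42.9))@[0,1,0]
FOOT={j:S0+ROW*d for j,d in zip(range(4),(-.15,-.05,.05,.15))}
CUP={"t1":(.5763,-.1507,.12,.095),"t2":(.4437,-.3792,.12,.095),"low":(.4624,-.0881,.08,.062)}
def R(z,y):
    z=np.array(z,float); y=np.array(y,float); y-=z*(y@z); y/=np.linalg.norm(y); return np.column_stack([np.cross(y,z),y,z])
def Rdown(psi): return R([0,0,-1],[np.cos(psi),np.sin(psi),0])
H=np.array([np.cos(az),np.sin(az),0])
E
python3 - <<'E'
from plan import *
def ik(p,r):
    q=robot.ik(p,r); return None if q is None else np.round(q,2)
for c,(x,y,h,g) in CUP.items():
    for d in(-90,-45,0,45,90,135,180): print(c,d,ik((x,y,g),Rdown(np.radians(d))),ik((x,y,.33),Rdown(np.radians(d))) is not None)
for j,g in((0,.095),(3,.095),(2,.062)):
    for nm,h in(("H",H),("-H",-H),("N",np.cross([0,0,1],H)),("-N",-np.cross([0,0,1],H))):
        print(j,nm,ik(FOOT[j]+g*AX,R(-AX,h)),ik(FOOT[j]+(g+.135)*AX,R(-AX,h)))
E
```

```text
t1 -90 [ 0.34  0.52 -0.18  1.79  0.12  0.84 -1.46] True
t1 -45 [ 0.45  0.54 -0.33  1.78  0.22  0.86 -0.76] True
t1 0 [ 0.57  0.56 -0.48  1.78  0.33  0.88 -0.06] True
t1 45 [ 0.64  0.58 -0.58  1.78  0.39  0.9   0.67] True
t1 90 [ 0.67  0.6  -0.62  1.78  0.43  0.91  1.43] True
t1 135 [ 0.96  0.8  -1.09  1.77  0.8   1.09  1.95] True
t1 180 [-0.54  0.81  1.08  1.82 -0.83  1.05 -2.27] True
t2 -90 [ 0.67  0.5  -0.02  1.82  0.02  0.82 -0.93] True
t2 -45 [ 0.78  0.5  -0.16  1.82  0.1   0.83 -0.22] True
t2 0 [ 0.88  0.51 -0.29  1.82  0.19  0.84  0.5 ] True
t2 45 [ 0.99  0.54 -0.43  1.81  0.29  0.86  1.2 ] True
t2 90 [ 1.1   0.57 -0.58  1.81  0.39  0.88  1.91] True
t2 135 [ 1.42  0.78 -1.09  1.8   0.79  1.07  2.39] True
t2 180 [ 0.44  0.51  0.28  1.83 -0.18  0.82 -2.33] True
low -90 [ 0.34  0.4  -0.26  2.11  0.16  0.65 -1.59] True
low -45 [ 0.45  0.41 -0.38  2.1   0.25  0.67 -0.88] True
low 0 [ 0.54  0.43 -0.49  2.1   0.32  0.68 -0.16] True
low 45 [ 0.63  0.45 -0.6   2.1   0.4   0.7   0.55] True
low 90 [ 0.67  0.46 -0.64  2.1   0.43  0.71  1.31] True
low 135 [ 0.99  0.66 -1.09  2.09  0.78  0.8
[... 481 characters left out ...]
6  1.09] [ 0.61  0.03 -0.93  2.05 -0.46  0.78  1.09]
3 -H [ 0.04  0.28 -0.52  2.09 -0.39  0.45 -2.13] [ 0.4   0.02 -0.72  2.05 -0.48  0.78 -2.04]
3 N [ 0.48  0.44 -1.07  2.08  0.21  0.44  2.06] [-1.39 -0.06  1.05  2.1  -0.43  0.77  2.63]
3 -N [ 0.14  0.3  -0.64  2.09 -0.29  0.44 -0.64] [ 0.72  0.04 -1.05  2.05 -0.45  0.77 -0.49]
2 H [ 0.19  0.43 -0.54  1.98 -0.33  0.48  1.12] [ 0.52  0.22 -0.75  1.95 -0.35  0.76  1.15]
2 -H [ 0.1   0.41 -0.42  1.98 -0.43  0.49 -1.93] [ 0.29  0.18 -0.49  1.96 -0.45  0.78 -1.91]
2 N [ 0.59  0.63 -1.08  1.97  0.41  0.51  2.07] [ 0.77  0.3  -1.07  1.95 -0.16  0.74  2.57]
2 -N [ 0.34  0.48 -0.73  1.98 -0.11  0.46 -0.63] [ 0.53  0.22 -0.77  1.95 -0.34  0.76 -0.42]
```

```bash
cat >> plan.py <<'E'
def st(): 
    s=robot.get_state(); return f"t={s['time']:.2f} tcp={np.round(s['ee_pos'],4)} F={np.round(s['force'],1)} op={s['opening']:.4f}"
def pick(c,psi=np.radians(45)):
    x,y,h,g=CUP[c]; r=Rdown(psi)
    robot.gripper_to(.094)
    robot.move_ptp((x,y,g+.09),r)
    hit=robot.move_linear((x,y,g),.15,threshold=15); print("descend hit",hit,st())
    robot.gripper_to(.03); print("grip",st())
    robot.move_linear((x,y,.32),.25); print("lift",st())
def pre(c,j):
    robot.move_ptp(FOOT[j]+(CUP[c][3]+.13)*AX,R(-AX,H)); print("pre",st())
def along(j): return (np.array(robot.get_state()['ee_pos'])-FOOT[j])@AX
def lower(c,j,off=np.zeros(3)):
    g=CUP[c][3]
    hit=robot.move_linear(FOOT[j]+off+(g+.02)*AX,.1,threshold=8); print("to 20mm",hit,along(j)-g,st())
    if hit: return False
    hit=robot.move_linear(FOOT[j]+off+(g-.01)*AX,.025,threshold=6); print("seat",hit,along(j)-g,st())
    return hit
E
python3 - <<'E'
from plan import *
pick("t1"); pre("t1",0)
im=np.hstack([robot.grab_frame("scene")[90:290,230:430],robot.grab_frame("top")[110:260,110:310][:150].repeat(1,0) if 0 else np.pad(robot.grab_frame("top")[90:290,110:310],((0,0),(0,0),(0,0)))])
cv2.imwrite("pics/a.png",cv2.resize(im[:,:,::-1],None,fx=2,fy=2,interpolation=cv2.INTER_CUBIC))
E
```

```text
descend hit False t=3.17 tcp=[ 0.5767 -0.1508  0.0958] F=[ 0.4 -0.1 -0.2] op=0.0939
grip t=3.77 tcp=[ 0.5765 -0.1507  0.0952] F=[0.4 1.1 3.5] op=0.0621
lift t=4.83 tcp=[ 0.5757 -0.1507  0.3186] F=[ 0.4  0.2 -1. ] op=0.0624
pre t=5.62 tcp=[0.6688 0.0149 0.2833] F=[-0.  -0.1 -1.9] op=0.0621
```

View pics/a.png

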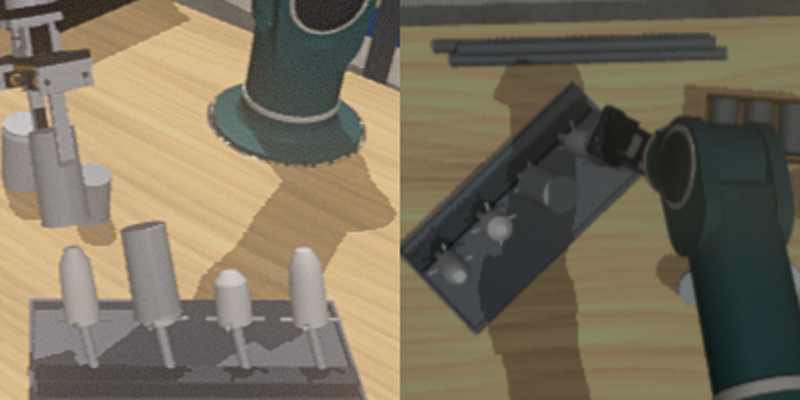

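The cup is held in line with the peg. I'll compare the predicted mouth centre with the picture (scene about (64,223) in the crop), then lower under force guard.

Run:
```python
from plan import *
p=np.array(robot.get_state()['ee_pos']); A=-np.array(robot.get_state()['tool_rot'])[:,2]
print("axis err deg",np.degrees(np.arccos(A@AX)),"lateral mm",1e3*((p-FOOT[0])-AX*((p-FOOT[0])@AX)))
m=p-.095*A; q=proj("scene",ring(m,.033,A)); print("mouth crop px",(proj("scene",m)[0]-[230,90])*2,"xrange",(q[:,0].min()-230)*2,(q[:,0].max()-230)*2,"ymax",(q[:,1].max()-90)*2)
print(lower("t1",0))
im=np.hstack([robot.grab_frame("scene")[140:290,230:430],robot.grab_frame("top")[130:280,110:310]])
cv2.imwrite("pics/b.png",cv2.resize(im[:,:,::-1],None,fx=2,fy=2,interpolation=cv2.INTER_CUBIC))
```

```text
axis err deg 0.10863762125713981 lateral mm [ 0.03034242 -0.64192224 -0.30112131]
mouth crop px [ 66.37967714 219.08988814] xrange 41.03337032808429 91.783639402929 ymax 226.29713240984177
to 20mm False 0.02059665648050449 t=6.97 tcp=[0.6916 0.0621 0.1871] F=[-0.1 -0.1 -0.9] op=0.0628
seat True 0.0002738528989327388 t=7.77 tcp=[0.6955 0.0708 0.1692] F=[-2.  -1.8  7. ] op=0.0628
True
```

The rim is seated at +0.3 mm, as expected. I'll release, retreat along the axis, and do the second tall cup.

```bash
cat >> plan.py <<'E'
def release(c,j):
    robot.pause(.2); robot.gripper_to(.085); print("open",st())
    robot.move_linear(FOOT[j]+(CUP[c][3]+.14)*AX,.15,threshold=10); print("retreat",st())
E
python3 - <<'E'
from plan import *
release("t1",0)
robot.move_ptp((.44,-.2,.3),Rdown(np.radians(45)))
pick("t2"); 
im=robot.grab_frame("scene")
pre("t2",3); ok=lower("t2",3)
im=np.hstack([im[140:290,190:390],robot.grab_frame("scene")[140:290,230:430]])
cv2.imwrite("pics/c.png",cv2.resize(im[:,:,::-1],None,fx=2,fy=2,interpolation=cv2.INTER_CUBIC))
E
```

```text
open t=8.62 tcp=[0.6948 0.0705 0.1686] F=[ 0.4  0.3 -0.2] op=0.0850
retreat t=9.71 tcp=[0.6668 0.012  0.2917] F=[ 0.3 -0.8 -0.2] op=0.0850
descend hit False t=12.88 tcp=[ 0.4444 -0.3792  0.0961] F=[0.1 0.1 1.2] op=0.0940
grip t=13.49 tcp=[ 0.4438 -0.3794  0.0952] F=[-1.5 -1.6  3.2] op=0.0621
lift t=14.54 tcp=[ 0.4432 -0.3789  0.3185] F=[-0.2  0.4 -2.7] op=0.0624
pre t=16.80 tcp=[0.4654 0.2349 0.2838] F=[ 0.3 -0.4 -1.9] op=0.0623
to 20mm False 0.020376006872443966 t=18.05 tcp=[0.4874 0.282  0.1869] F=[-0.5  0.2 -1. ] op=0.0624
seat True -0.000282578587234128 t=18.85 tcp=[0.4911 0.2904 0.1684] F=[-2.1 -4.8  6.8] op=0.0621
```

View pics/c.png

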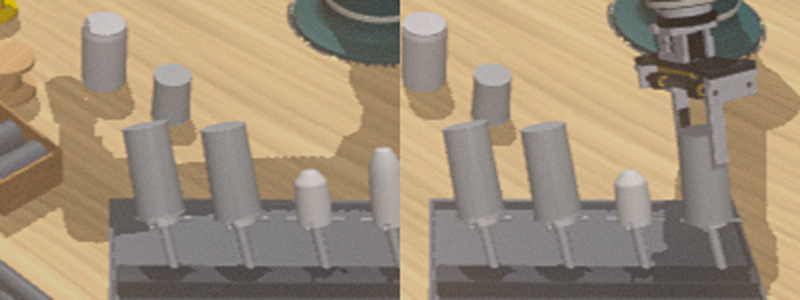

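The left panel shows the first cup, at about (155,170), hanging like the cup that was there before. The second is seated at -0.3 mm, at about (705,175) in the right panel. Now I'll release it and do the short cup.

Run:
```python
from plan import *
release("t2",3)
robot.move_ptp((.42,.0,.3),Rdown(np.radians(45)))
pick("low"); pre("low",2); ok=lower("low",2)
if ok and abs(along(2)-.062)<.004:
    release("low",2)
    robot.move_ptp((.4,.0,.35),Rdown(np.radians(45))); robot.pause(.5); print(st())
s=robot.grab_frame("scene")[110:290,150:410]; t=robot.grab_frame("top")[130:250,110:380]
s=cv2.resize(s,None,fx=3,fy=3,interpolation=cv2.INTER_CUBIC)[:,:,::-1]
cv2.imwrite("pics/d.png",s); cv2.imwrite("pics/e.png",cv2.resize(t[:,:,::-1],None,fx=2.9,fy=2.9,interpolation=cv2.INTER_CUBIC))
```

```text
open t=19.67 tcp=[0.4908 0.2902 0.1686] F=[ 0.4 -0.2  0. ] op=0.0848
retreat t=20.75 tcp=[0.4627 0.2314 0.292 ] F=[-0.5  0.6 -0.1] op=0.0850
descend hit False t=23.56 tcp=[ 0.463  -0.0881  0.0631] F=[0.8 0.2 0.4] op=0.0941
grip t=24.18 tcp=[ 0.4625 -0.0882  0.0621] F=[-1.2 -1.2  4. ] op=0.0603
lift t=25.37 tcp=[ 0.4618 -0.088   0.3189] F=[-0.1 -0.  -1.4] op=0.0601
pre t=26.46 tcp=[0.5399 0.1754 0.2545] F=[-0.  -0.1 -2.2] op=0.0601
to 20mm False 0.02043851293369224 t=27.71 tcp=[0.5621 0.2226 0.1578] F=[ 0.1 -0.1 -2.9] op=0.0603
seat True 0.00023665708200698576 t=28.50 tcp=[0.5659 0.2312 0.1399] F=[-3.9 -4.5 11.2] op=0.0600
open t=29.28 tcp=[0.5654 0.2308 0.1397] F=[-0.2 -0.1 -0.8] op=0.0852
retreat t=30.37 tcp=[0.5374 0.1722 0.2628] F=[ 0.6 -0.1 -0.3] op=0.0855
t=31.81 tcp=[4.000e-01 1.000e-04 3.499e-01] F=[-0.1  0.3 -0.6] op=0.0850
```

View pics/d.png

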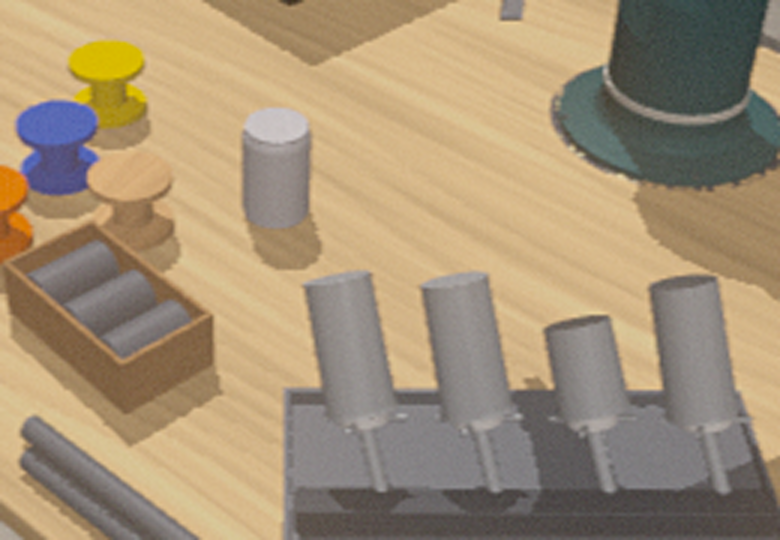

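All four cups are seated alike, with the rims at their crosses: (360,420), (475,425), (592,422) and (700,422). The tin, reel and box stand where they did.

```bash
python3 -c "
from rig import robot
robot.sign_off()"
```

```text
the job is handed in; nothing more can be done
```

All three cups hang mouth-down and released on their pegs, and I handed the job in at about 32 s of the 72 s allowed. The first tall cup is on the far long peg, the second tall cup is on the near long peg, and the short cup is on the short peg.

- **Seating:** Each cup was lowered slowly until it touched. Contact came within 0.3 mm of the expected seat height, and the force on the tool stayed around 13 N or below.
- **Last picture:** All four hung cups sit alike with their rims on the crosses. The already hung cup, the tin, the wooden reel and the box look unmoved. I judged that by eye from the scene camera alone; I took a final top picture but did not look at it.
- **Disagreements:** The pegs lean 28° as described, but about 21° off the stand's front direction, so I used the measured direction. Heights worked out from the two cameras for the peg feet came out 4–7 mm low, so I used the stated 85 mm seat height, which the contacts confirmed.

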